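Load the glaze test shelf

TASK

Load the kiln shelf for a test firing. First take the sanding block off the kiln shelf and lay it flat on the bench; next set the pack of three witness cones upright on its black outline; then take the green and the blue test tile, one at a time, from the sloping rest and stand each upright on its bare thin foot edge in the outline of its own colour, so that it stands alone. Let no tile fall over, and leave everything else where it stands.

Things in the scene. Friction and masses are not known exactly. Their poses are not given: they have to be found in the camera images.
- kiln_shelf: Fixed pale kiln shelf, a slab 160 (x) x 240 (y) x 14 mm (z) flat on the bench. Origin: centre of its underside; z up. Its top carries three drawn outlines (no relief): green and blue side by side in the half further along +x, black in the middle of the other half. The shelf and the sloping rest stand one on the left and one on the right of the robot, either way round.
- green_mark (a point): Centre of the green outline (23 x 84 mm, long side along the shelf's y), on the shelf's top face, at 25, +56, 14 mm in the shelf's frame. Axes as the shelf.
- blue_mark (a point): Centre of the blue outline (23 x 84 mm, long side along the shelf's y), on the shelf's top face, at 25, -56, 14 mm in the shelf's frame. Axes as the shelf.
- cone_mark (a point): Centre of the black outline (34 x 72 mm, long side along the shelf's y), on the shelf's top face, at -45, 0, 14 mm in the shelf's frame. Axes as the shelf.
- rest: Fixed wooden draining rest, base board 110 (x) x 250 (y) x 12 mm, about 80 mm high. Its sloping panel leans 28 degrees from vertical, its upper edge to -x (towards the robot) and its foot ledge to +x; the two tiles lie on it side by side in y, 116 mm apart. The panel backs only the lowest 56 mm of each tile; above that both faces of a tile are free, with 60 mm of room behind it (square to its face). Origin: centre of the underside of the base area; z up.
- tile_green: Loose green glazed test tile, 15 mm thick (x) x 76 mm wide (y) x 100 mm high (z), 0.2 kg, the lowest 20 mm bare pale clay. Origin: centre of the bare foot edge (15 x 76 mm); z runs from the foot to the top edge, x is square to the faces. On the rest its z leans 28 degrees from vertical, top towards the robot. Grip it across its two faces, in the uppermost 35 mm; it can stand freely on the foot edge.
- tile_blue: Loose blue glazed test tile, otherwise the same as tile_green, with the same axes. Either tile may lie on either side of the rest.
- cone_pack: Loose brown clay pad 26 (x) x 64 (y) x 20 mm (z) with three slim cones standing in a row on it, 64 mm high in all, 0.1 kg, on the bench between shelf and rest. Origin: centre of its underside; z up. Grip the pad across its 26 mm width, the cones between the fingers.
- sanding_block: Loose grey abrasive block 59 (x) x 82 (y) x 26 mm (z), 0.06 kg, lying on the kiln shelf over the green and blue outlines. Origin: centre of its underside; z up. The bench between shelf and rest, round x = 0.58, y = 0, is free for it.
- stamp: Bystander: loose turned wooden stamp, 29 mm across, 58 mm high, standing at the back of the bench in the middle. Origin: centre of its underside.
- jar_clear: Bystander: loose pale jar with a black lid, 56 mm across, 58 mm high, at the back of the bench in the middle. Origin: centre of its underside.
- stilt: Bystander: loose white three-armed kiln stilt, 53 mm across, 18 mm high, near the right end of the bench. Origin: centre of its underside.

How it is judged:
By the outcome, as a careful person would: the job done as asked, in the order asked, and still so for the second after the job is handed in, with the robot touching nothing.
It also fails if it takes over 72 s, if anything falls off the work surface, if the arm or the gripper's body presses on something with over 40 N, if the wrist force passes 120 N, or if a joint passes its speed limit or range.

ROBOT

A 7-joint arm with a two-finger parallel gripper is mounted at the origin on a cart in front of the work surface, level with it; the furniture and walls round the work are solid. World frame = base frame: x ahead of the robot, y to its left, z up, the work surface at z = 0. Lengths are in m, angles in rad, forces in N, time in s.
With the tool pointing down it reaches from about 0.425 to 0.875 m from the base axis. Payload 4.7 kg.
Tool frame: the origin (TCP) lies on the centre line of the jaws, within the pads' length; the fingertips stand ahead of it and the grasp point (between the pads) lies 2 mm behind it (nose_length is the z of the fingertips in the tool frame, in m); z points along the fingers, y is the line along which they close (so a half turn about z gives the same grasp; the last joint's range is limited). The gripper opens to 87 mm and grips with 3 to 60 N. Pads are 19 mm wide; open, the fingers measure 117 mm over their backs; the gripper's body (75 mm by 190 mm) begins 51 mm behind the grasp point.
Start: joints at [1.122, 0.321, -0.07, 1.45, 0.023, 1.371, -0.057], TCP at [0.29, -0.582, 0.24] pointing down, gripper open.
Joint ranges: [-2.86, 2.86], [-0.3, 2.09], [-1.38, 1.24], [0.06, 2.45], [-1.56, 4.7], [0.09, 2.05], [-2.69, 2.69]. Speed limits (rad/s): [2.57, 2.57, 3.14, 3.14, 3.14, 3.14, 3.14].

INTERFACE

Orientations are given as a rotation vector (axis times angle).
In Python, from bench import * gives the robot as it stands.
- The arm moves only by the tool send_rows, never from a script. Its arguments are lists of equal length, an entry for each row: "xyz": the shift along the tool's x, y, z in mm, a list of three; "dr": the turn, a rotation vector about the tool's x, y, z in rad, a list of three. A call has exactly 10 rows; each row is the pose to reach, as a shift and turn from the pose commanded when the call began, along the tool's axes at that moment; what a row does not reach only later rows make up. A row lasts 1/12 s, in which the tool goes at most 41.7 mm and 7.16 degrees, less where a joint would pass 70% of its speed; a pose out of reach is approached as far as the arm can. A call with a gripper value outside its range is refused whole. "jaw" is the finger opening in mm, from 0 to 87, set as the call begins (left out, the last holds). The fingers move at their own pace and stop on an object; "grip_force" is the grip in N (left out, the last holds). Time passes only in rows, so rows that repeat a pose let the fingers close, or fill a call up. It gives the time, the measured TCP pose, the force, the opening and the grip force at its end, in the units of the state.
- get_state(): the state, without advancing time (a new reading comes with each control period).
- get_image(name): name is "side" or "top"; returns the picture (420x560x3 uint8, red, green, blue); there is no depth.
- calibration(name): a dict with "vfov" (degrees; the focal length in pixels is half the picture's height over the tangent of half this angle, whatever the lens; pixels are square), "cx", "cy" (the principal point, pixels), "k1" (the pictures are not rectified: a ray, as slopes to the right and down, at radius r is drawn at 1 + k1 r^2 times it, then the intrinsics apply), "rvec" (rotation vector, rad) and "tvec" (3), from world to camera coordinates, as OpenCV has them. Camera axes: x right, y down, z forward; pixel columns grow to the right and rows downward; lengths in m; the calibration is good to about 2 mm. A picture is of the moment at which its call begins. calibration takes no time and is no camera call.
- close_job(): hands the job in; it is judged then, once.
The state is a dict: "time": time; "joint_positions": joint angles; "qd": joint speeds; "joint_torque": joint torques, N m; "position": TCP position; "tool_rot": TCP orientation; "ft_force": force on the tool from outside, world axes, zero at the start; "torque": the same for the moment, N m; "grip_width": opening from 0.0 (shut) to 1.0 (fully open); "grip_force": force on a finger pad.
Only numpy, scipy, OpenCV 4.12 (cv2) and the standard library are available. Lean on these libraries where they do the work, as an engineer would, in place of code of your own. Each camera call takes 0.05 s, during which the arm holds its last target. There are 200 camera calls.

## Working session

There is one attempt and no reset: what is moved stays moved. The work goes in short steps, Python scripts to look and compute and a tool call to move; the robot and the scene stay as the last step left them, time stands still between calls to the robot, and variables do not carry over. Pictures are saved under pics/ and viewed, at most 10 in all, crops included, and the job is handed in when it is done.

Besides the shell and the picture viewer there is one more tool, called after "Call:" by a JSON object that holds its "name" and its "arguments". send_rows: Moves the arm, as the interface text tells. Its arguments: {"type":"object","properties":{"xyz":{"type":"array"},"dr":{"type":"array"},"jaw":{"type":"number"},"grip_force":{"type":"number"}},"required":["xyz","dr"]}

```bash
mkdir -p pics; ls
python3 - <<'E'
from bench import *
import cv2
for n in("top","side"):
    im=get_image(n); cv2.imwrite(f"pics/{n}0.png",im[:,:,::-1]); print(n,calibration(n))
s=get_state(); print(s)
import bench; print([x for x in dir(bench) if x[0]!='_'])
try: print(nose_length)
except Exception as e: print(e)
E
```

```text
pics
top {'vfov': 57.84245598017547, 'cx': 283.05911020026196, 'cy': 204.545891062243, 'k1': -0.09657254775681558, 'rvec': array([ 2.16051968, -2.17110007,  0.09391025]), 'tvec': array([-0.04969204,  0.58905256,  1.05738544])}
side {'vfov': 45.84032142334181, 'cx': 277.7177332220744, 'cy': 202.51794625924515, 'k1': -0.10750186477416099, 'rvec': array([ 0.305596  , -2.47186302,  1.63931297]), 'tvec': array([0.55085123, 0.11502361, 1.24852865])}
{'time': 0.1, 'joint_positions': array([ 1.12210467,  0.32172332, -0.07007238,  1.45153974,  0.02262752,
        1.37081536, -0.05690277]), 'qd': array([-0.00063808, -0.00050491, -0.00150618, -0.00323779, -0.00343996,
       -0.00040659, -0.00043385]), 'joint_torque': array([-3.79529301e-04, -4.92573094e+01, -4.06007599e-01, -3.13397563e+01,
       -6.40005595e-02,  3.95962363e-02,  9.05048273e-05]), 'position': array([ 0.28992577, -0.58123843,  0.23859404]), 'tool_rot': array([-3.05627577e+00, -7.20138024e-01,  8.00873601e-04]), 'ft_force': array([-0.15828002, -0.49117995,  0.38967909]), 'torque': array([-0.01592865,  0.01444354, -0.03218   ]), 'grip_force': 0.0, 'grip_width': 1.0004244619195461}
['MotionError', 'calibration', 'close_job', 'get_image', 'get_state', 'nose_length']
0.017
```

View pics/top0.png

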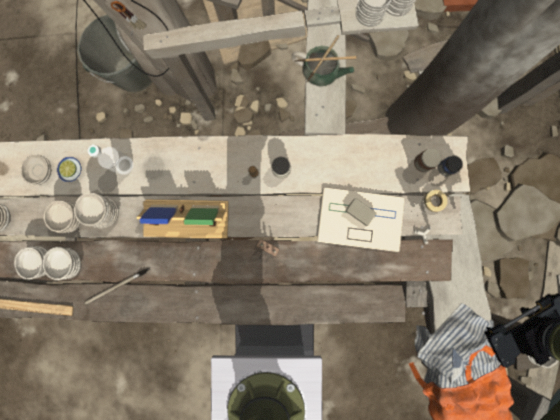

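View pics/side0.png

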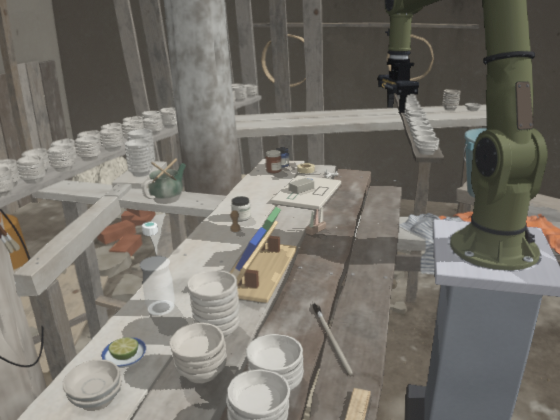

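The top view shows the rest on the left at about (185,218), with blue left and green right. The cone pack is at (268,247), the shelf at (361,219), and the sanding block at (359,207), turned askew. I'll zoom in on these.

```bash
cat > h.py <<'E'
from bench import *
import numpy as np, cv2
from scipy.spatial.transform import Rotation as R
def cam(n):
    c=calibration(n); f=210/np.tan(np.radians(c['vfov']/2))
    return c,f,R.from_rotvec(c['rvec']).as_matrix(),np.array(c['tvec'])
def ray(n,u,v):
    c,f,M,t=cam(n); d=np.array([(u-c['cx'])/f,(v-c['cy'])/f]); s=d.copy()
    for _ in range(20): s=d/(1+c['k1']*(s@s))
    return -M.T@t, M.T@np.array([*s,1])
def onz(n,u,v,z):
    o,d=ray(n,u,v); return o+d*(z-o[2])/d[2]
def proj(n,P):
    c,f,M,t=cam(n); p=np.atleast_2d(P)@M.T+t; s=p[:,:2]/p[:,2:]
    return s*(1+c['k1']*(s**2).sum(1,keepdims=True))*f+[c['cx'],c['cy']]
def tomove(xyz,yaw_y=None,Rt=None):
    """target TCP world (m), target rotation matrix -> xyz mm and dr in tool frame"""
    s=get_state(); T=R.from_rotvec(s['tool_rot'])
    x=T.inv().apply(np.array(xyz)-s['position'])*1000
    dr=(T.inv()*Rt).as_rotvec() if Rt is not None else None
    return np.round(x,1),None if dr is None else np.round(dr,3)
def down(a):
    """tool pointing down, closing axis (tool y) at world angle a from +x"""
    y=np.array([np.cos(a),np.sin(a),0]); z=np.array([0,0,-1]); x=np.cross(y,z)
    return R.from_matrix(np.c_[x,y,z])
E
python3 - <<'E'
from h import *
a=cv2.imread('pics/top0.png'); b=cv2.imread('pics/side0.png')
def z(i,u0,u1,v0,v1,k): return cv2.resize(i[v0:v1,u0:u1],None,fx=k,fy=k,interpolation=cv2.INTER_CUBIC)
o=np.zeros((600,800,3),np.uint8)
p=z(a,130,285,198,258,5); o[:300,:775]=p
p=z(a,312,412,183,258,4); o[300:600,:400]=p
p=z(b,230,350,170,245,3.3); o[300:300+p.shape[0],402:402+p.shape[1]]=p[:300]
cv2.imwrite('pics/z0.png',o)
E
```

```text
(no output)
```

View pics/z0.png

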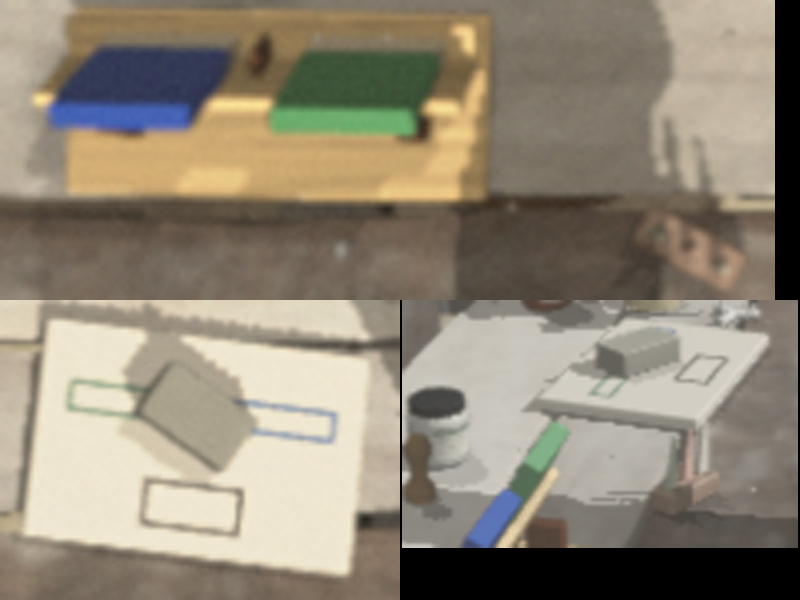

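Readings from the zoom: the shelf corners, outlines, block and tile edges are all clear. In the crop, the cone pad spans about (637..745, 208..290). Next I fit the poses.

```bash
cat > fit.py <<'E'
from h import *
from scipy.optimize import least_squares
def px(l,u0,v0,k): return np.array([[u0+(x+.5)/k-.5,v0+(y+.5)/k-.5] for x,y in l])
def fit2(n,loc,uv,x0):
    loc=np.array(loc,float)
    def f(p): 
        c,s=np.cos(p[2]),np.sin(p[2]); P=np.c_[p[0]+c*loc[:,0]-s*loc[:,1],p[1]+s*loc[:,0]+c*loc[:,1],loc[:,2]]
        return (proj(n,P)-uv).ravel()
    r=least_squares(f,x0,loss='soft_l1'); return r.x,np.sqrt((f(r.x)**2).mean())
E
python3 - <<'E'
from fit import *
H=lambda a,b,z:[[a/2,b/2,z],[a/2,-b/2,z],[-a/2,-b/2,z],[-a/2,b/2,z]]
S=lambda l:px([(x,y-300) for x,y in l],312,183,4)
uv=np.r_[S([(49,320),(368,353),(351,577),(25,537)]),S([(146,480),(243,490),(238,536),(139,525)]),S([(69,380),(337,412),(333,441),(67,409)])]
cm=np.array(H(34,72,14))+[-45,0,0]
gm=[[36.5,98,14],[36.5,-98,14],[13.5,-98,14],[13.5,98,14]]
loc=np.r_[H(160,240,14),cm,gm]/1e3
print('shelf',fit2('top',loc,uv,[.6,-.28,0]))
uv=S([(178,360),(258,420),(222,468),(138,410)])
for y0 in(-.7,.9): print('block',fit2('top',np.array(H(59,82,26))/1e3+[0,0,.014],uv,[.6,-.28,y0]))
uv=px([(655,208),(745,258),(735,290),(637,238)],130,198,5)
for k in(uv,np.roll(uv,1,0)):
  print('cone',fit2('top',np.array(H(26,64,20))/1e3,k,[.5,0,-.5]))
T=lambda l:px(l,130,198,5)
L=np.array([[7.5,38,100],[7.5,-38,100],[-7.5,-38,100],[-7.5,38,100],[7.5,38,20],[7.5,-38,20]])/1e3
A=np.radians(28)
def P(p,x,y):
    M=R.from_euler('z',p)*R.from_euler('y',-A); return M,M.apply(L)
ub=T([(50,107),(190,110),(195,127),(52,127),(103,47),(235,50)]); ug=T([(272,112),(417,116),(418,135),(270,130),(308,50),(442,53)])
def f(p):
    yaw,z=p[0],p[1]; M=R.from_euler('z',yaw)*R.from_euler('y',-A); 
    c=np.array([p[2],p[3],z]); e=R.from_euler('z',yaw).apply([0,.058,0])
    return np.r_[proj('top',M.apply(L)+c+e)-ub,proj('top',M.apply(L)+c-e)-ug].ravel()
r=least_squares(f,[0,.025,.62,.25],loss='soft_l1'); print('tiles yaw z x y',r.x,f(r.x).round(1).reshape(-1,2))
r=least_squares(lambda p:f(np.r_[p[0],.022,p[1:]]),[0,.62,.25],loss='soft_l1'); print('z .022',r.x)
b=T([(70,12),(490,14),(487,200),(68,193)]);print('base',[onz('top',*q,.012).round(3) for q in b])
E
```

```text
shelf (array([ 0.54698766, -0.2781923 , -0.12118618]), np.float64(0.43983409517399885))
block (array([ 0.56713717, -0.27468941, -0.6700677 ]), np.float64(2.2996394508619487))
block (array([ 0.56713717, -0.27468941, -0.67006747]), np.float64(2.299639171878105))
cone (array([ 0.46739003, -0.01007405, -0.49268664]), np.float64(0.9764123468684138))
cone (array([ 0.46713985, -0.00835736,  0.32413244]), np.float64(8.639021966480259))
tiles yaw z x y [-0.02496483  0.05156453  0.5810652   0.22138312] [[-0.  -0.5]
 [ 0.6 -0.4]
 [ 0.2  1.4]
 [ 0.3  0.8]
 [-0.2 -0.4]
 [ 0.1 -0.4]
 [-0.6 -0.5]
 [-0.3 -0.6]
 [-0.2  0.9]
 [ 0.3  1.2]
 [-0.3 -0.2]
 [ 0.2 -0.2]]
z .022 [-0.02497355  0.58314777  0.22994889]
base [array([0.606, 0.36 , 0.012]), array([0.603, 0.109, 0.012]), array([0.495, 0.11 , 0.012]), array([0.499, 0.358, 0.012])]
```

```bash
cat > ov.py <<'E'
from fit import *
import sys
def box(x,y,z,yaw,a,b,h,lean=0):
    M=R.from_euler('z',yaw)*R.from_euler('y',-lean)
    L=np.array([[i*a/2,j*b/2,k*h] for k in(0,1) for i,j in((1,1),(1,-1),(-1,-1),(-1,1))]); return M.apply(L)+[x,y,z]
E12=[(0,1),(1,2),(2,3),(3,0),(4,5),(5,6),(6,7),(7,4),(0,4),(1,5),(2,6),(3,7)]
def crop(im,n,u0,v0,w,h,k,boxes):
    o=cv2.resize(im[v0:v0+h,u0:u0+w],None,fx=k,fy=k,interpolation=cv2.INTER_CUBIC)
    for B in boxes:
        q=(proj(n,B)-[u0,v0]+.5)*k-.5
        for i,j in E12: cv2.line(o,tuple(int(t) for t in q[i]),tuple(int(t) for t in q[j]),(0,0,255),1)
    return o
E
python3 - <<'E'
from ov import *
a=cv2.imread('pics/top0.png'); b=cv2.imread('pics/side0.png')
e=R.from_euler('z',-.02).apply([0,.058,0])
tl=[box(*(np.array([.583,.227,.034])+s*e),-.02,.015,.076,.1,np.radians(28)) for s in(1,-1)]
bl=[box(.567,-.275,.014,-.67,.059,.082,.026)]; cp=[box(.467,-.009,0,-.49,.026,.064,.020)]
o=np.zeros((600,800,3),np.uint8)
def put(p,x,y): o[y:y+p.shape[0],x:x+p.shape[1]]=p[:600-y,:800-x]
put(crop(a,'top',335,185,50,45,8,bl),0,0)
put(crop(b,'side',230,200,66,72,6,tl),400,0)
put(crop(a,'top',252,235,34,28,8,cp),0,362)
put(crop(b,'side',295,195,40,45,4,cp),280,435-15)
put(crop(b,'side',280,170,50,30,6.5,bl),450,405)
cv2.imwrite('pics/z1.png',o)
E
```

```text
(no output)
```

View pics/z1.png

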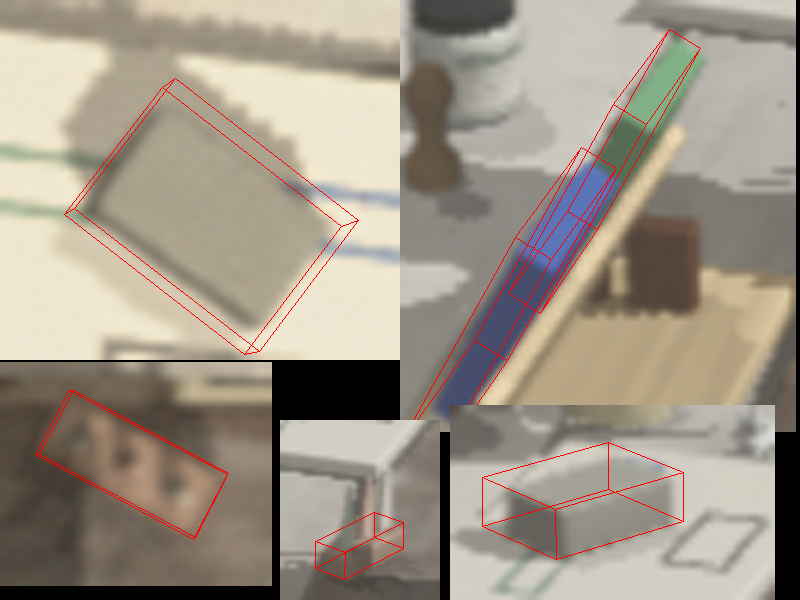

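The block and cone fits match: the block is at (0.567,-0.275) with yaw -0.67, the cone at (0.467,-0.009) with yaw -0.49. The tile tops sit about 5 mm lower than my model, so foot z is about 0.029. Next I plan the first chain of moves.

```bash
cat > chain.py <<'E'
from h import *
def chain(p,Rt,wps):
    for name,x,T in wps:
        m=np.round(Rt.inv().apply(np.array(x)-p)*1000,0); d=np.round((Rt.inv()*T).as_rotvec(),2)
        print(name,m,d); p=p+Rt.apply(m/1000); Rt=Rt*R.from_rotvec(d)
E
python3 - <<'E'
from chain import *
s=get_state(); D=down
chain(s['position'],R.from_rotvec(s['tool_rot']),[('overblock',(.567,-.275,.13),D(-.67)),('down',(.567,-.275,.036),D(-.67)),('up',(.567,-.275,.11),D(-.67)),('overbench',(.6,0.0,.11),D(0)),('down',(.6,0,.023),D(0)),('up',(.6,0,.13),D(0)),('overcone',(.467,-.009,.13),D(-.49)),('down',(.467,-.009,.020),D(-.49)),('up',(.467,-.009,.12),D(-.49)),('overmark',(.5023,-.2728,.12),D(-.121)),('downto',(.5023,-.2728,.035),D(-.121))])
for u,v in((253,176),(280,170)): print(onz('top',u,v,.02))
E
```

```text
overblock [ 385. -150.  109.] [-0.   -0.   -0.44]
down [-0. -0. 94.] [-0. -0.  0.]
up [ -0.  -0. -74.] [-0. -0.  0.]
overbench [ 236. -145.    0.] [-0.   -0.   -0.67]
down [-0.  0. 87.] [-0. -0.  0.]
up [  -0.    0. -107.] [-0. -0.  0.]
overcone [  -9. -133.    0.] [-0.   -0.    0.49]
down [  0.   0. 110.] [-0. -0.  0.]
up [   0.    0. -100.] [-0. -0.  0.]
overmark [-216.  155.   -0.] [-0.   -0.   -0.37]
downto [-0.  0. 85.] [-0. -0.  0.]
[0.67351229 0.03456118 0.02      ]
[ 0.69065096 -0.04401258  0.02      ]
```

Call:
{"name": "send_rows", "arguments": {"xyz": [[38,-15,0],[77,-30,11],[115,-45,22],[154,-60,33],[192,-75,44],[231,-90,55],[269,-105,66],[308,-120,80],[346,-135,95],[385,-150,109]], "dr": [[0,0,-0.04],[0,0,-0.08],[0,0,-0.13],[0,0,-0.17],[0,0,-0.22],[0,0,-0.26],[0,0,-0.31],[0,0,-0.35],[0,0,-0.4],[0,0,-0.44]], "jaw": 87}}

```text
time: 0.93
position: [0.56, -0.2831, 0.1339]
tool_rot: [-2.825, -1.373, 0.001]
ft_force: [0.6, -0.5, -0.3]
grip_width: 1.001
grip_force: 0.0
```

Call:
{"name": "send_rows", "arguments": {"xyz": [[0,0,0],[0,0,15],[0,0,32],[0,0,49],[0,0,64],[0,0,76],[0,0,85],[0,0,91],[0,0,94],[0,0,94]], "dr": [[0,0,0],[0,0,0],[0,0,0],[0,0,0],[0,0,0],[0,0,0],[0,0,0],[0,0,0],[0,0,0],[0,0,0]]}}

```text
time: 1.77
position: [0.5591, -0.2847, 0.0404]
tool_rot: [-2.827, -1.37, 0.001]
ft_force: [0.3, -0.5, -0.0]
grip_width: 1.0
grip_force: 0.0
```

Call:
{"name": "send_rows", "arguments": {"xyz": [[0,0,0],[0,0,0],[0,0,0],[0,0,0],[0,0,0],[0,0,0],[0,0,0],[0,0,0],[0,0,0],[0,0,0]], "dr": [[0,0,0],[0,0,0],[0,0,0],[0,0,0],[0,0,0],[0,0,0],[0,0,0],[0,0,0],[0,0,0],[0,0,0]], "jaw": 40, "grip_force": 15}}

```text
time: 2.6
position: [0.5593, -0.2848, 0.0409]
tool_rot: [2.827, 1.37, -0.0]
ft_force: [-0.5, -0.5, 0.2]
grip_width: 0.523
grip_force: 14.8
```

Call:
{"name": "send_rows", "arguments": {"xyz": [[0,0,-15],[0,0,-40],[0,0,-70],[25,-17,-80],[58,-39,-80],[91,-61,-80],[124,-83,-80],[157,-105,-80],[190,-127,-80],[215,-143,-80]], "dr": [[0,0,0],[0,0,0],[0,0,0],[0,0,-0.07],[0,0,-0.16],[0,0,-0.26],[0,0,-0.36],[0,0,-0.46],[0,0,-0.56],[0,0,-0.64]]}}

```text
time: 3.43
position: [0.5799, -0.0231, 0.121]
tool_rot: [-2.243, -2.198, -0.002]
ft_force: [-0.0, 1.0, -0.3]
grip_width: 0.523
grip_force: 14.8
```

Run:
```python
from chain import *
s=get_state(); D=down
print(s['position'],s['grip_width'],s['grip_force'])
chain(s['position'],R.from_rotvec(s['tool_rot']),[('overbench',(.582,-.012,.12),D(0)),('down',(.582,-.012,.028),D(0))])
```

```text
[ 0.57987175 -0.02308534  0.12097932] 0.5225569968737019 14.768015742301941
overbench [11.  2.  1.] [ 0.   -0.   -0.02]
down [ 0. -0. 92.] [ 0. -0. -0.]
```

Call:
{"name": "send_rows", "arguments": {"xyz": [[4,1,5],[9,2,20],[9,2,38],[9,2,54],[9,2,67],[9,2,77],[9,2,84],[9,2,88],[9,2,90],[9,2,90]], "dr": [[0,0,0],[0,0,-0.02],[0,0,-0.02],[0,0,-0.02],[0,0,-0.02],[0,0,-0.02],[0,0,-0.02],[0,0,-0.02],[0,0,-0.02],[0,0,-0.02]]}}

```text
time: 4.27
position: [0.5826, -0.0186, 0.0308]
tool_rot: [2.23, 2.212, 0.0]
ft_force: [0.5, -0.1, 0.1]
grip_width: 0.519
grip_force: 14.8
```

Run:
```python
from ov import *
a=get_image('top')[:,:,::-1];b=get_image('side')[:,:,::-1]
s=get_state();print(s['position'],s['ft_force'])
o=np.zeros((600,800,3),np.uint8)
def put(p,x,y): o[y:y+p.shape[0],x:x+p.shape[1]]=p[:600-y,:800-x]
put(crop(a,'top',230,140,75,120,5,[]),0,0)
put(crop(b,'side',270,140,80,100,5,[box(.582,0,0,0,.059,.082,.026)]),400,0)
cv2.imwrite('pics/z2.png',o)
```

```text
[ 0.58302339 -0.01853704  0.03142805] [0.27066435 0.92208009 0.17944245]
```

View pics/z2.png

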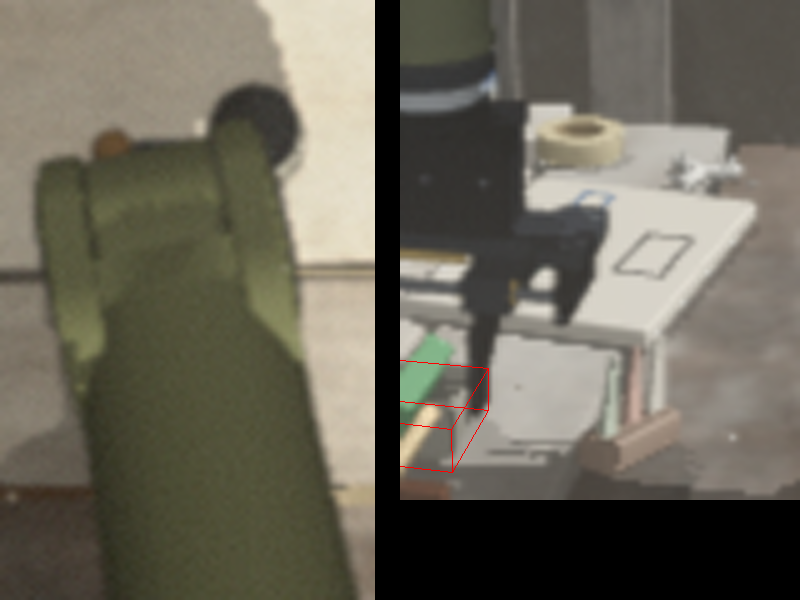

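The block is held but hidden behind the green tile. The pack stands at crop (630,440), undisturbed. I lower the last 3 mm, release and lift.

Call:
{"name": "send_rows", "arguments": {"xyz": [[0,0,1],[0,0,2],[0,0,3],[0,0,3],[0,0,3],[0,0,3],[0,0,3],[0,0,3],[0,0,3],[0,0,3]], "dr": [[0,0,0],[0,0,0],[0,0,0],[0,0,0],[0,0,0],[0,0,0],[0,0,0],[0,0,0],[0,0,0],[0,0,0]]}}

```text
time: 5.2
position: [0.5825, -0.0185, 0.0278]
tool_rot: [2.23, 2.212, -0.0]
ft_force: [0.1, 0.1, 0.2]
grip_width: 0.524
grip_force: 14.8
```

Call:
{"name": "send_rows", "arguments": {"xyz": [[0,0,0],[0,0,0],[0,0,0],[0,0,0],[0,0,0],[0,0,-5],[0,0,-20],[0,0,-45],[0,0,-75],[0,0,-95]], "dr": [[0,0,0],[0,0,0],[0,0,0],[0,0,0],[0,0,0],[0,0,0],[0,0,0],[0,0,0],[0,0,0],[0,0,0]], "jaw": 80}}

```text
time: 6.03
position: [0.5833, -0.0182, 0.1256]
tool_rot: [2.229, 2.212, 0.003]
ft_force: [1.2, 0.9, 0.3]
grip_width: 0.917
grip_force: 0.0
```

Run:
```python
from chain import *
s=get_state(); D=down
print(s['position'],s['grip_width'],s['ft_force'])
chain(s['position'],R.from_rotvec(s['tool_rot']),[('overcone',(.467,-.009,.13),D(-.49)),('down',(.467,-.009,.020),D(-.49))])
```

```text
[ 0.58330891 -0.0182037   0.12559435] 0.9169660099926829 [1.19377987 0.91064254 0.3093717 ]
overcone [   8. -116.   -5.] [ 0.   -0.    0.48]
down [ -0.  -1. 110.] [ 0. -0.  0.]
```

Call:
{"name": "send_rows", "arguments": {"xyz": [[1,-15,0],[3,-40,0],[5,-68,0],[6,-92,0],[7,-108,0],[8,-116,0],[8,-116,0],[8,-116,0],[8,-116,0],[8,-116,0]], "dr": [[0,0,0.06],[0,0,0.15],[0,0,0.25],[0,0,0.34],[0,0,0.42],[0,0,0.48],[0,0,0.48],[0,0,0.48],[0,0,0.48],[0,0,0.48]], "jaw": 60}}

```text
time: 6.87
position: [0.4674, -0.0095, 0.123]
tool_rot: [2.691, 1.621, 0.001]
ft_force: [0.6, -0.5, -0.3]
grip_width: 0.688
grip_force: 0.0
```

Run:
```python
from chain import *
s=get_state(); D=down
print(s['position'],s['grip_width'],s['ft_force'])
chain(s['position'],R.from_rotvec(s['tool_rot']),[('down',(.467,-.009,.021),D(-.49))])
```

```text
[ 0.46736133 -0.00947194  0.12299886] 0.6880093867501065 [ 0.61666252 -0.45483686 -0.31312111]
down [  0.  -1. 102.] [ 0. -0.  0.]
```

Call:
{"name": "send_rows", "arguments": {"xyz": [[0,0,8],[0,0,24],[0,0,42],[0,0,58],[0,0,72],[0,0,84],[0,0,93],[0,0,98],[0,0,102],[0,0,102]], "dr": [[0,0,0],[0,0,0],[0,0,0],[0,0,0],[0,0,0],[0,0,0],[0,0,0],[0,0,0],[0,0,0],[0,0,0]]}}

```text
time: 7.7
position: [0.4663, -0.0095, 0.0201]
tool_rot: [-2.691, -1.619, 0.001]
ft_force: [-0.6, 0.1, 0.0]
grip_width: 0.694
grip_force: 0.0
```

Call:
{"name": "send_rows", "arguments": {"xyz": [[0,0,0],[0,0,0],[0,0,0],[0,0,0],[0,0,0],[0,0,0],[0,0,0],[0,0,0],[0,0,0],[0,0,0]], "dr": [[0,0,0],[0,0,0],[0,0,0],[0,0,0],[0,0,0],[0,0,0],[0,0,0],[0,0,0],[0,0,0],[0,0,0]], "jaw": 15, "grip_force": 15}}

```text
time: 8.53
position: [0.4666, -0.0096, 0.021]
tool_rot: [2.692, 1.619, 0.0]
ft_force: [-0.7, 0.9, 2.2]
grip_width: 0.297
grip_force: 15.0
```

Call:
{"name": "send_rows", "arguments": {"xyz": [[0,0,-10],[0,0,-35],[0,0,-65],[-20,14,-90],[-50,35,-100],[-83,58,-100],[-116,81,-100],[-149,105,-100],[-182,130,-100],[-205,146,-100]], "dr": [[0,0,0],[0,0,0],[0,0,0],[0,0,-0.04],[0,0,-0.09],[0,0,-0.15],[0,0,-0.21],[0,0,-0.27],[0,0,-0.33],[0,0,-0.37]]}}

```text
time: 9.37
position: [0.4989, -0.2638, 0.1213]
tool_rot: [2.348, 2.085, -0.001]
ft_force: [-0.2, -1.0, -1.3]
grip_width: 0.299
grip_force: 15.0
```

Run:
```python
from ov import *
from chain import *
a=get_image('top')[:,:,::-1];b=get_image('side')[:,:,::-1]
s=get_state();print(s['position'],s['ft_force'],s['grip_width'])
chain(s['position'],R.from_rotvec(s['tool_rot']),[('mark',(.5023,-.2728,.037),down(-.121))])
o=np.zeros((600,800,3),np.uint8)
def put(p,x,y): o[y:y+p.shape[0],x:x+p.shape[1]]=p[:600-y,:800-x]
put(crop(a,'top',230,150,50,90,6,[]),0,0)
put(crop(b,'side',235,160,110,100,4.5,[]),305,0)
cv2.imwrite('pics/z3.png',o)
```

```text
[ 0.49820195 -0.26589914  0.12089734] [-1.60115008 -0.171894   -1.03920519] 0.2957151555991503
mark [-6.  5. 84.] [ 0.  0. -0.]
```

View pics/z3.png

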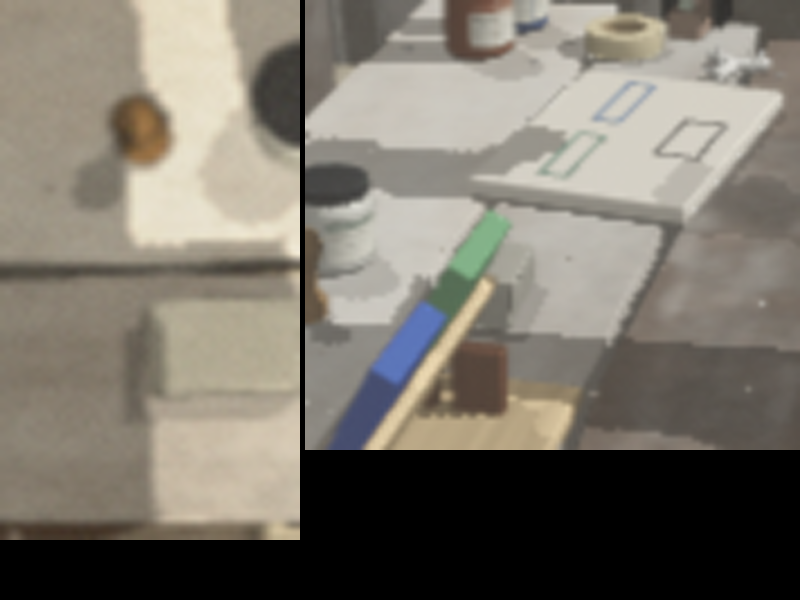

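The block lies flat on the bench, clear of everything, with its top at crop (150..300, 300..395). All the outlines are free. Now I place the pack.

Call:
{"name": "send_rows", "arguments": {"xyz": [[-3,2,2],[-6,5,10],[-6,5,24],[-6,5,40],[-6,5,54],[-6,5,65],[-6,5,73],[-6,5,79],[-6,5,82],[-6,5,82]], "dr": [[0,0,0],[0,0,0],[0,0,0],[0,0,0],[0,0,0],[0,0,0],[0,0,0],[0,0,0],[0,0,0],[0,0,0]]}}

```text
time: 10.3
position: [0.5035, -0.2653, 0.0383]
tool_rot: [-2.348, -2.087, 0.0]
ft_force: [0.2, 0.1, -0.4]
grip_width: 0.301
grip_force: 15.0
```

Run:
```python
from ov import *
from chain import *
b=get_image('side')[:,:,::-1];a=get_image('top')[:,:,::-1]
s=get_state();print(s['position'],s['ft_force'],s['grip_width'])
chain(s['position'],R.from_rotvec(s['tool_rot']),[('mark',(.5023,-.2728,.035),down(-.121))])
c=R.from_euler('z',-.121).apply([-.045,0,0])+[.547,-.2782,.014]
o=np.zeros((600,800,3),np.uint8)
p=crop(b,'side',325,160,80,60,10,[box(*c,-.121,.034,.072,.0005)]); o[:600,:800]=p
cv2.imwrite('pics/z4.png',o)
```

```text
[ 0.50406384 -0.26571596  0.03928813] [-0.5147399  -0.39775173 -2.01917617] 0.29914155022749717
mark [-7. -1.  4.] [0. 0. 0.]
```

View pics/z4.png

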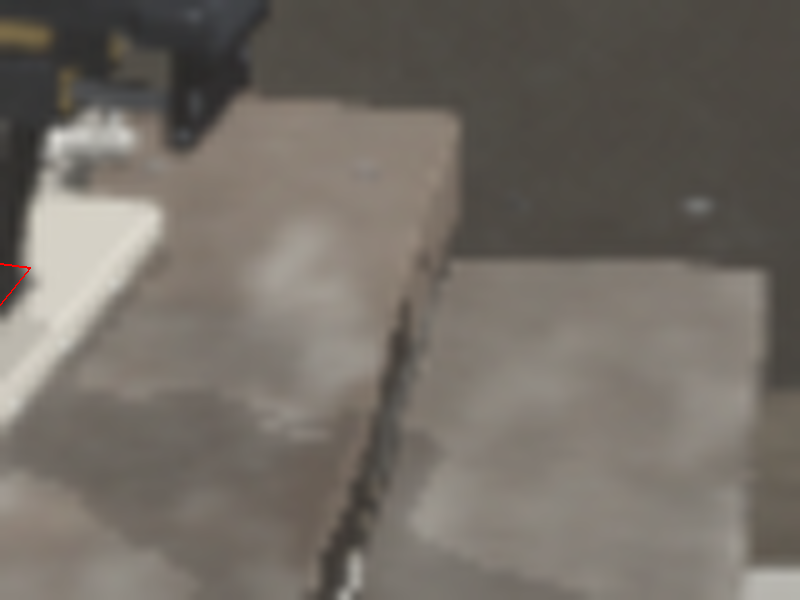

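That crop missed the pack, so I rely on the pose readings: 7 mm sideways, then 4 mm down.

Call:
{"name": "send_rows", "arguments": {"xyz": [[-3,0,0],[-6,-1,0],[-7,-1,0],[-7,-1,0],[-7,-1,1],[-7,-1,2],[-7,-1,3],[-7,-1,4],[-7,-1,4],[-7,-1,4]], "dr": [[0,0,0],[0,0,0],[0,0,0],[0,0,0],[0,0,0],[0,0,0],[0,0,0],[0,0,0],[0,0,0],[0,0,0]]}}

```text
time: 11.23
position: [0.5018, -0.2723, 0.035]
tool_rot: [-2.348, -2.087, 0.0]
ft_force: [-1.3, -0.5, 2.3]
grip_width: 0.298
grip_force: 15.0
```

Run:
```python
from h import *
P=[]
for i in range(4):
    b=get_image('side'); s=get_state(); P.append(np.r_[s['position'],s['ft_force']])
print(np.mean(P,0).round(4))
# brown pad mask position in side view
c=R.from_euler('z',-.121).apply([-.045,0,0])+[.547,-.2782,.014]; print(proj('side',c))
cv2.imwrite('pics/s5.png',b[:,:,::-1])
```

```text
[ 0.5019 -0.2723  0.035  -1.3406  1.2663  2.7398]
[[319.39011985 189.56610516]]
```

Call:
{"name": "send_rows", "arguments": {"xyz": [[0,0,0],[0,0,0],[0,0,0],[0,0,0],[0,0,0],[0,0,-5],[0,0,-20],[0,0,-45],[0,0,-80],[0,0,-115]], "dr": [[0,0,0],[0,0,0],[0,0,0],[0,0,0],[0,0,0],[0,0,0],[0,0,0],[0,0,0],[0,0,0],[0,0,0]], "jaw": 50}}

```text
time: 12.27
position: [0.5011, -0.272, 0.1506]
tool_rot: [-2.347, -2.086, 0.001]
ft_force: [0.8, 0.2, -0.0]
grip_width: 0.575
grip_force: 0.0
```

Run:
```python
from ov import *
from chain import *
s=get_state(); print(s['position'],s['tool_rot'],s['grip_width'])
A=np.radians(28); yaw=-.02
M=R.from_euler('z',yaw)*R.from_euler('y',-A)   # tile frame
M=M.as_matrix(); Y=M[:,0]; Z=-M[:,2]; G=R.from_matrix(np.c_[np.cross(Y,Z),Y,Z])
foot=np.array([.5816,.1698,.029]); g=foot+M[:,2]*.082; pre=foot+M[:,2]*.19; print(g,pre,G.as_rotvec())
p,Rt=s['position'],R.from_rotvec(s['tool_rot'])
chain(p,Rt,[('mid',(.48,-.05,.25),down(0)),('pre',pre,G),('g',g,G)])
```

```text
[ 0.5011309  -0.27199057  0.15064673] [-2.34697421e+00 -2.08574940e+00  6.70066943e-04] 0.5748844465388702
[0.54311103 0.17056988 0.1014017 ] [0.49241824 0.17158387 0.19676004] [1.96582455 1.92689605 0.48042914]
mid [218. -47. -99.] [-0.   -0.   -0.12]
pre [222.  13.  53.] [-0.49 -0.01  0.02]
g [ -0.  -0. 108.] [-0.  0.  0.]
```

Call:
{"name": "send_rows", "arguments": {"xyz": [[5,-1,-25],[25,-5,-55],[53,-11,-80],[85,-18,-95],[117,-25,-99],[149,-32,-99],[177,-38,-99],[200,-43,-99],[214,-46,-99],[218,-47,-99]], "dr": [[0,0,0],[0,0,-0.02],[0,0,-0.04],[0,0,-0.06],[0,0,-0.08],[0,0,-0.1],[0,0,-0.12],[0,0,-0.12],[0,0,-0.12],[0,0,-0.12]]}}

```text
time: 13.1
position: [0.4807, -0.047, 0.2495]
tool_rot: [2.213, 2.229, 0.001]
ft_force: [0.4, 0.5, 0.2]
grip_width: 0.572
grip_force: 0.0
```

Call:
{"name": "send_rows", "arguments": {"xyz": [[12,1,0],[37,2,2],[67,4,8],[97,6,15],[127,8,23],[157,10,32],[184,11,41],[206,12,48],[218,13,52],[222,13,53]], "dr": [[-0.02,0,0],[-0.07,0,0],[-0.13,0,0],[-0.2,0,0],[-0.27,0,0],[-0.34,0,0],[-0.41,0,0.01],[-0.46,-0.01,0.02],[-0.49,-0.01,0.02],[-0.49,-0.01,0.02]]}}

```text
time: 13.93
position: [0.4918, 0.1733, 0.1946]
tool_rot: [1.958, 1.929, 0.476]
ft_force: [-0.7, 0.3, -0.5]
grip_width: 0.574
grip_force: 0.0
```

```bash
cat > tile.py <<'E'
from ov import *
from chain import *
A=np.radians(28); yaw=-.02
M=(R.from_euler('z',yaw)*R.from_euler('y',-A)).as_matrix()
Y=M[:,0]; Z=-M[:,2]; G=R.from_matrix(np.c_[np.cross(Y,Z),Y,Z])
def st():
    P=[]
    s=get_state(); return s,s['position'],R.from_rotvec(s['tool_rot'])
E
python3 - <<'E'
from tile import *
b=get_image('side')[:,:,::-1];a=get_image('top')[:,:,::-1]
s,p,Rt=st(); print(p,s['joint_positions'].round(2))
foot=np.array([.5816,.1698,.029])
chain(p,Rt,[('g',foot+M[:,2]*.13,G),('g',foot+M[:,2]*.082,G)])
e=R.from_euler('z',-.02).apply([0,.058,0]); c=np.array([.5828,.2278,.029])
tl=[box(*(c+k*e),-.02,.015,.076,.1,A) for k in(1,-1)]
# gripper axis line as a thin box: TCP-> tips
q=[p+Rt.apply([0,y,z]) for y,z in((-.022,-.03),(-.022,.017),(.022,.017),(.022,-.03))]
o=np.zeros((600,800,3),np.uint8)
x=crop(b,'side',240,160,80,85,7,tl)
qq=(proj('side',np.array(q))-[240,160]+.5)*7; cv2.polylines(x,[qq.astype(int)],False,(0,255,255),1)
o[:595,:560]=x
m=[box(*(R.from_euler('z',-.121).apply([-.045,0,0])+[.547,-.2782,.014]),-.121,.034,.072,.0005)]
x=crop(b,'side',295,165,40,40,6,m); o[:240,560:800]=x
x=crop(a,'top',340,225,40,40,6,m); o[240:480,560:800]=x
cv2.imwrite('pics/z6.png',o)
E
```

```text
[0.49332801 0.17157136 0.19591522] [ 0.4  -0.28 -0.83  2.16  0.02  0.73 -0.48]
g [ 0. -0. 59.] [0. 0. 0.]
g [ 0. -1. 48.] [0. 0. 0.]
```

View pics/z6.png

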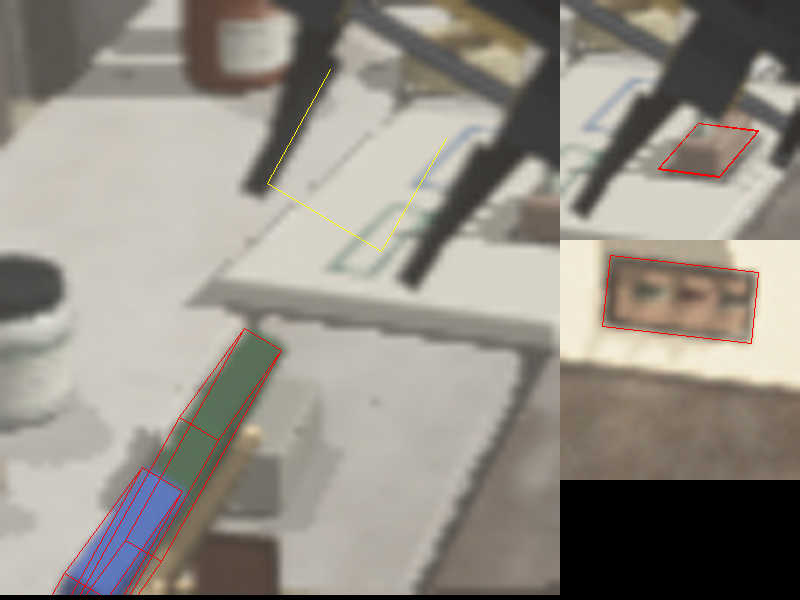

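The tile overlay now matches both tiles, and the pack sits in its outline. Advancing on the green tile along its axis.

Call:
{"name": "send_rows", "arguments": {"xyz": [[0,0,8],[0,0,22],[0,0,38],[0,0,54],[0,0,68],[0,-1,80],[0,-1,91],[0,-1,99],[0,-1,104],[0,-1,107]], "dr": [[0,0,0],[0,0,0],[0,0,0],[0,0,0],[0,0,0],[0,0,0],[0,0,0],[0,0,0],[0,0,0],[0,0,0]]}}

```text
time: 14.87
position: [0.5437, 0.1679, 0.0997]
tool_rot: [1.967, 1.923, 0.475]
ft_force: [-0.1, 0.9, -0.4]
grip_width: 0.575
grip_force: 0.0
```

Run:
```python
from tile import *
get_image('side'); get_image('side')
s,p,Rt=st(); print(p,s['joint_positions'].round(2),s['ft_force'])
chain(p,Rt,[('g',np.array([.5816,.1698,.029])+M[:,2]*.082,G)])
```

```text
[0.54337234 0.16862949 0.10015233] [ 0.52  0.07 -1.02  2.17  0.56  0.57 -0.93] [-0.26310288 -0.14914029 -0.51163645]
g [ 2.  0. -1.] [-0.  0. -0.]
```

Call:
{"name": "send_rows", "arguments": {"xyz": [[2,0,0],[2,0,0],[2,0,0],[2,0,0],[2,0,0],[2,0,0],[2,0,0],[2,0,0],[2,0,0],[2,0,0]], "dr": [[0,0,0],[0,0,0],[0,0,0],[0,0,0],[0,0,0],[0,0,0],[0,0,0],[0,0,0],[0,0,0],[0,0,0]], "jaw": 5, "grip_force": 30}}

```text
time: 15.8
position: [0.5449, 0.1722, 0.1027]
tool_rot: [1.96, 1.923, 0.481]
ft_force: [4.8, -1.3, 3.2]
grip_width: 0.171
grip_force: 29.9
```

Run:
```python
from tile import *
get_image('side')
s,p,Rt=st(); print(p,s['grip_width']*87,s['grip_force'],s['ft_force'])
foot=np.array([.5816,.1698,.029]); print('tile foot in tool',Rt.inv().apply(foot-p)*1e3)
g=R.from_euler('z',-.121).apply([.025,.056,0])+[.547,-.2782,.014]
D=down(-.121)
chain(p,Rt,[('out',p+M[:,2]*.13,G),('mid',(.50,.0,.25),down(-.02)),('over',g+[0,0,.20],D),('place',g+[0,0,.084],D)])
```

```text
[0.54484577 0.17223892 0.10263845] 14.7458450280306 29.923444596950617 [ 5.07330558 -0.90816393  3.95308076]
tile foot in tool [-1.41228875 -2.51953934 82.28669688]
out [  -0.    1. -130.] [0.01 0.   0.  ]
mid [-174.   32.  -19.] [0.48 0.   0.  ]
over [-224.   83.   37.] [0.  0.  0.1]
place [  1.  -1. 116.] [0. 0. 0.]
```

Call:
{"name": "send_rows", "arguments": {"xyz": [[0,1,-4],[0,2,-12],[0,4,-24],[0,6,-38],[0,8,-53],[0,9,-69],[0,10,-85],[0,10,-98],[0,10,-107],[0,10,-110]], "dr": [[0,0,0],[0,0,0],[0,0,0],[0,0,0],[0,0,0],[0,0,0],[0,0,0],[0,0,0],[0,0,0],[0,0,0]]}}

```text
time: 16.68
position: [0.4986, 0.1736, 0.2026]
tool_rot: [1.962, 1.927, 0.475]
ft_force: [0.9, -0.1, -2.3]
grip_width: 0.169
grip_force: 29.9
```

Run:
```python
from tile import *
s,p,Rt=st(); print(p,s['grip_width']*87,s['ft_force'],s['joint_positions'].round(2))
g=R.from_euler('z',-.121).apply([.025,.056,0])+[.547,-.2782,.014]
D=down(-.121)
chain(p,Rt,[('mid',(.52,-.02,.25),down(-.02)),('over',g+[0,0,.20],D),('place',g+[0,0,.084],D)])
```

```text
[0.4986426  0.17358694 0.2026027 ] 14.700430268729711 [ 0.94768055 -0.09783085 -2.32832997] [ 0.42 -0.28 -0.84  2.14  0.02  0.75 -0.48]
mid [-193.   44.  -29.] [0.49 0.01 0.  ]
over [-205.   62.   35.] [-0.  -0.   0.1]
place [ -1.   0. 116.] [-0. -0.  0.]
```

Call:
{"name": "send_rows", "arguments": {"xyz": [[-8,3,-4],[-24,8,-8],[-46,13,-12],[-70,19,-16],[-95,25,-20],[-120,31,-23],[-146,36,-26],[-170,41,-28],[-186,43,-29],[-193,44,-29]], "dr": [[0.02,0,0],[0.06,0,0],[0.12,0,0],[0.18,0,0],[0.25,0,0],[0.32,0,0],[0.39,0,0],[0.44,0.01,0],[0.48,0.01,0],[0.49,0.01,0]]}}

```text
time: 17.52
position: [0.5217, -0.0233, 0.2481]
tool_rot: [-2.241, -2.192, -0.001]
ft_force: [0.1, 0.3, -2.6]
grip_width: 0.172
grip_force: 29.9
```

Call:
{"name": "send_rows", "arguments": {"xyz": [[-8,3,0],[-26,8,2],[-52,16,6],[-82,25,12],[-112,34,18],[-142,43,24],[-168,51,29],[-188,57,33],[-201,61,35],[-205,62,35]], "dr": [[0,0,0],[0,0,0.01],[0,0,0.02],[0,0,0.04],[0,0,0.06],[0,0,0.07],[0,0,0.08],[0,0,0.09],[0,0,0.1],[0,0,0.1]]}}

```text
time: 18.35
position: [0.5791, -0.2282, 0.2126]
tool_rot: [-2.348, -2.081, -0.003]
ft_force: [0.4, -0.3, -2.4]
grip_width: 0.17
grip_force: 29.9
```

Run:
```python
from tile import *
a=get_image('top')[:,:,::-1];b=get_image('side')[:,:,::-1]; 
s,p,Rt=st(); print(p,s['grip_width']*87,s['ft_force'])
g=R.from_euler('z',-.121).apply([.025,.056,0])+[.547,-.2782,.014]
D=down(-.121)
chain(p,Rt,[('low',g+[0,0,.092],D)])
# green mask extents in side and predicted
hsv=cv2.cvtColor(b,cv2.COLOR_BGR2HSV); m=((hsv[...,0]>50)&(hsv[...,0]<85)&(hsv[...,1]>70)).astype(np.uint8)
n,l,sta,c=cv2.connectedComponentsWithStats(m); i=[k for k in range(1,n) if sta[k,4]>60]; print([(sta[k],c[k].round(1)) for k in i])
f=p+Rt.apply([0,0,.082]); B=box(*f,-.121,.015,.076,.1); print(proj('side',B).round(1))
o=np.zeros((600,800,3),np.uint8); u0,v0=(int(x) for x in proj('side',B).mean(0)-[40,37])
o[:592,:640]=crop(b,'side',u0,v0,80,74,8,[B]); cv2.imwrite('pics/z7.png',o)
```

```text
[ 0.57962277 -0.22527607  0.21371958] 14.866597880257542 [ 0.61973369  0.46346718 -3.00170879]
low [ -1.  -1. 108.] [-0.   -0.01  0.  ]
[(array([292, 139,   8,  12,  68], dtype=int32), array([295.4, 144.1]))]
[[285.8 161.2]
 [294.4 154.1]
 [298.8 154.6]
 [290.5 161.7]
 [285.4 129.1]
 [294.1 123.3]
 [298.7 123.6]
 [290.1 129.5]]
```

View pics/z7.png

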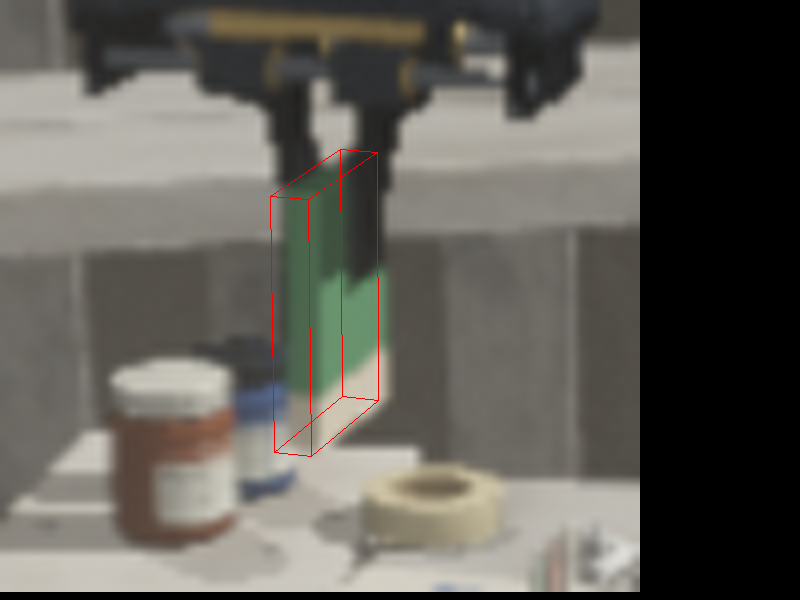

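The held tile hangs upright and appears slightly toward -y and up against the model, by about 1 px. I bias the placing about 3 mm toward +y, then lower.

Call:
{"name": "send_rows", "arguments": {"xyz": [[1,0,4],[2,-1,14],[2,-1,28],[2,-1,44],[2,-1,60],[2,-1,74],[2,-1,86],[2,-1,95],[2,-1,101],[2,-1,104]], "dr": [[0,0,0],[0,-0.01,0],[0,-0.01,0],[0,-0.01,0],[0,-0.01,0],[0,-0.01,0],[0,-0.01,0],[0,-0.01,0],[0,-0.01,0],[0,-0.01,0]]}}

```text
time: 19.28
position: [0.5787, -0.2224, 0.109]
tool_rot: [2.345, 2.087, -0.007]
ft_force: [-0.0, 0.4, -1.9]
grip_width: 0.172
grip_force: 29.9
```

```bash
cat > w.py <<'E'
from tile import *
def ms(k=3):
    P=[];F=[];Q=[]
    for i in range(k):
        get_image('side'); s=get_state(); P.append(s['position']);F.append(s['ft_force']); Q.append(R.from_rotvec(s['tool_rot']))
    return np.mean(P,0),Q[-1],np.mean(F,0),s
def mark(y): return R.from_euler('z',-.121).apply([.025,y,0])+[.547,-.2782,.014]
D=down(-.121)
E
python3 - <<'E'
from w import *
p,Rt,F,s=ms(); print(p,F)
g=mark(.059)
chain(p,Rt,[('low',g+[0,0,.084],D)])
print((D.inv()*Rt).as_rotvec().round(4))
E
```

```text
[ 0.5790086  -0.22275336  0.10967052] [-0.38262254 -0.24769531 -2.57303809]
low [ 0. -0. 12.] [0.   0.01 0.  ]
[-0.0002 -0.0055 -0.0039]
```

Call:
{"name": "send_rows", "arguments": {"xyz": [[0,0,2],[0,0,4],[0,0,6],[0,0,8],[0,0,9],[0,0,10],[0,0,11],[0,0,11.5],[0,0,12],[0,0,12]], "dr": [[0,0.005,0],[0,0.005,0],[0,0.005,0],[0,0.005,0],[0,0.005,0],[0,0.005,0],[0,0.005,0],[0,0.005,0],[0,0.005,0],[0,0.005,0]]}}

```text
time: 20.27
position: [0.579, -0.223, 0.0978]
tool_rot: [-2.347, -2.087, 0.001]
ft_force: [0.8, -0.1, -2.6]
grip_width: 0.167
grip_force: 29.9
```

Call:
{"name": "send_rows", "arguments": {"xyz": [[0,0,0.5],[0,0,1],[0,0,1.5],[0,0,2],[0,0,2],[0,0,2],[0,0,2],[0,0,2],[0,0,2],[0,0,2]], "dr": [[0,0,0],[0,0,0],[0,0,0],[0,0,0],[0,0,0],[0,0,0],[0,0,0],[0,0,0],[0,0,0],[0,0,0]]}}

```text
time: 21.1
position: [0.579, -0.223, 0.096]
tool_rot: [-2.348, -2.088, 0.001]
ft_force: [0.2, 0.6, -3.0]
grip_width: 0.172
grip_force: 29.9
```

Call:
{"name": "send_rows", "arguments": {"xyz": [[0,0,0.5],[0,0,1],[0,0,1.5],[0,0,2],[0,0,2],[0,0,2],[0,0,2],[0,0,2],[0,0,2],[0,0,2]], "dr": [[0,0,0],[0,0,0],[0,0,0],[0,0,0],[0,0,0],[0,0,0],[0,0,0],[0,0,0],[0,0,0],[0,0,0]]}}

```text
time: 21.93
position: [0.5791, -0.223, 0.0939]
tool_rot: [-2.348, -2.088, 0.001]
ft_force: [-0.4, 0.7, -2.0]
grip_width: 0.168
grip_force: 29.9
```

Call:
{"name": "send_rows", "arguments": {"xyz": [[0,0,0.4],[0,0,0.8],[0,0,1.2],[0,0,1.5],[0,0,1.5],[0,0,1.5],[0,0,1.5],[0,0,1.5],[0,0,1.5],[0,0,1.5]], "dr": [[0,0,0],[0,0,0],[0,0,0],[0,0,0],[0,0,0],[0,0,0],[0,0,0],[0,0,0],[0,0,0],[0,0,0]]}}

```text
time: 22.77
position: [0.579, -0.2231, 0.0924]
tool_rot: [-2.348, -2.088, 0.001]
ft_force: [0.1, -0.0, -3.1]
grip_width: 0.169
grip_force: 29.9
```

Call:
{"name": "send_rows", "arguments": {"xyz": [[0,0,0.4],[0,0,0.8],[0,0,1.2],[0,0,1.5],[0,0,1.5],[0,0,1.5],[0,0,1.5],[0,0,1.5],[0,0,1.5],[0,0,1.5]], "dr": [[0,0,0],[0,0,0],[0,0,0],[0,0,0],[0,0,0],[0,0,0],[0,0,0],[0,0,0],[0,0,0],[0,0,0]]}}

```text
time: 23.6
position: [0.5792, -0.223, 0.0922]
tool_rot: [2.347, 2.087, -0.001]
ft_force: [-2.5, 0.8, 5.5]
grip_width: 0.167
grip_force: 30.0
```

Contact at TCP z 0.092, so the tile sits about 4 mm higher in the grip than modelled. Releasing and backing off upwards.

Call:
{"name": "send_rows", "arguments": {"xyz": [[0,0,-0.5],[0,0,-0.5],[0,0,-0.5],[0,0,-0.5],[0,0,-0.5],[0,0,-6],[0,0,-20],[0,0,-45],[0,0,-80],[0,0,-115]], "dr": [[0,0,0],[0,0,0],[0,0,0],[0,0,0],[0,0,0],[0,0,0],[0,0,0],[0,0,0],[0,0,0],[0,0,0]], "jaw": 50}}

```text
time: 24.43
position: [0.5787, -0.2228, 0.2078]
tool_rot: [-2.347, -2.087, 0.001]
ft_force: [1.3, -0.2, 0.2]
grip_width: 0.572
grip_force: 0.0
```

Run:
```python
from w import *
s,p,Rt=st(); print(p,s['grip_width']*87)
foot=np.array([.584,.2858,.032])
chain(p,Rt,[('mid',(.48,.02,.26),down(0)),('pre',foot+M[:,2]*.185,G),('g',foot+M[:,2]*.082,G)])
```

```text
[ 0.57865388 -0.22279763  0.20782246] 49.76052006380082
mid [ 230. -126.  -52.] [-0.   -0.   -0.12]
pre [267.  18.  65.] [-0.49 -0.01  0.02]
g [  0.  -0. 103.] [0. 0. 0.]
```

Call:
{"name": "send_rows", "arguments": {"xyz": [[8,-4,-10],[28,-15,-25],[56,-30,-40],[88,-48,-50],[120,-66,-52],[152,-83,-52],[182,-100,-52],[208,-114,-52],[225,-123,-52],[230,-126,-52]], "dr": [[0,0,0],[0,0,-0.02],[0,0,-0.04],[0,0,-0.06],[0,0,-0.08],[0,0,-0.1],[0,0,-0.12],[0,0,-0.12],[0,0,-0.12],[0,0,-0.12]]}}

```text
time: 25.27
position: [0.4799, 0.0244, 0.2593]
tool_rot: [2.211, 2.23, 0.001]
ft_force: [0.1, 0.7, 0.0]
grip_width: 0.577
grip_force: 0.0
```

Call:
{"name": "send_rows", "arguments": {"xyz": [[12,1,0],[40,3,2],[74,5,8],[110,8,17],[146,10,27],[182,13,38],[215,15,49],[244,17,58],[261,18,63],[267,18,65]], "dr": [[-0.02,0,0],[-0.07,0,0],[-0.13,0,0],[-0.2,0,0],[-0.27,0,0],[-0.34,0,0],[-0.41,0,0.01],[-0.46,-0.01,0.02],[-0.49,-0.01,0.02],[-0.49,-0.01,0.02]]}}

```text
time: 26.1
position: [0.4966, 0.2909, 0.1924]
tool_rot: [1.956, 1.932, 0.481]
ft_force: [0.6, -0.5, 0.5]
grip_width: 0.573
grip_force: 0.0
```

```bash
cat > green.py <<'E'
from w import *
from scipy.optimize import minimize
def fitmask(im,n,H,p0,S=8,win=25):
    """fit x,y,yaw of an upright tile: soft IoU of the glazed hull (z 20..100) with the colour mask"""
    hsv=cv2.cvtColor(np.ascontiguousarray(im[:,:,::-1]),cv2.COLOR_BGR2HSV)
    m=((hsv[...,0]>H[0])&(hsv[...,0]<H[1])&(hsv[...,1]>60)).astype(np.float32)
    L=np.array([[i*.0075,j*.038,k] for i in(1,-1) for j in(1,-1) for k in(.02,.1)])
    P=lambda q:proj(n,R.from_euler('z',q[2]).apply(L)+[q[0],q[1],.014])
    u0,v0=(P(p0).mean(0)-win).astype(int); sub=cv2.resize(m[v0:v0+2*win,u0:u0+2*win],None,fx=S,fy=S,interpolation=cv2.INTER_LINEAR)
    def cost(q):
        h=cv2.convexHull((((P(q)-[u0,v0]+.5)*S-.5)*16).round().astype(np.int32)); r=np.zeros(sub.shape,np.uint8); cv2.fillConvexPoly(r,h,1,shift=4)
        return np.abs(r-sub).sum()/S/S
    b=min((minimize(cost,np.array(p0)+d,method='Nelder-Mead',options=dict(initial_simplex=np.array(p0)+d+np.array([[0,0,0],[.008,0,0],[0,.008,0],[0,0,.1]]))) for d in ([0,0,0],[.004,-.004,0],[-.004,.004,.05])),key=lambda r:r.fun)
    return b.x,b.fun,m[v0:v0+2*win,u0:u0+2*win].sum()
def inmark(q,y): # offset in shelf frame mm
    return (R.from_euler('z',.121).apply([q[0]-.547,q[1]+.2782,0])*1e3-[25,y,0]).round(1),round(q[2]+.121,3)
E
python3 - <<'E'
from green import *
a=get_image('top'); b=get_image('side')
s,p,Rt=st(); print(p,s['joint_positions'].round(2))
foot=np.array([.584,.2858,.032])
chain(p,Rt,[('g',foot+M[:,2]*.082,G)])
g=mark(.056)
for n,i in(('top',a),('side',b)):
    q,c,A_=fitmask(i,n,(50,90),[g[0],g[1],-.121]); print(n,inmark(q,56),c,A_)
E
```

```text
[0.49789054 0.28838899 0.19262931] [ 0.37 -0.04 -1.11  2.02  0.41  0.82 -0.99]
g [ -1.   1. 100.] [0. 0. 0.]
top (array([1.5, 0.3, 0. ]), np.float64(0.03)) 61.943603515625 206.0
side (array([  9.8, -22.3,   0. ]), np.float64(0.354)) 139.4388427734375 24.0
```

The top-view fit puts the standing green tile within about 2 mm of its outline centre. On to the blue tile.

Call:
{"name": "send_rows", "arguments": {"xyz": [[0,0,8],[0,0,22],[-1,0,37],[-1,0,52],[-1,1,66],[-1,1,78],[-1,1,88],[-1,1,95],[-1,1,99],[-1,1,100]], "dr": [[0,0,0],[0,0,0],[0,0,0],[0,0,0],[0,0,0],[0,0,0],[0,0,0],[0,0,0],[0,0,0],[0,0,0]]}}

```text
time: 27.03
position: [0.5466, 0.2835, 0.1046]
tool_rot: [1.963, 1.925, 0.475]
ft_force: [0.1, 1.2, 0.5]
grip_width: 0.581
grip_force: 0.0
```

Run:
```python
from w import *
p,Rt,F,s=ms(2); print(p,F)
chain(p,Rt,[('g',np.array([.584,.2858,.032])+M[:,2]*.082,G)])
```

```text
[0.54635733 0.284277   0.10515826] [-0.14566024 -0.16378846 -0.4600037 ]
g [ 2. -1.  0.] [0. 0. 0.]
```

Call:
{"name": "send_rows", "arguments": {"xyz": [[2,0,0],[2,0,0],[2,0,0],[2,0,0],[2,0,0],[2,0,0],[2,0,0],[2,0,0],[2,0,0],[2,0,0]], "dr": [[0,0,0],[0,0,0],[0,0,0],[0,0,0],[0,0,0],[0,0,0],[0,0,0],[0,0,0],[0,0,0],[0,0,0]], "jaw": 5, "grip_force": 30}}

```text
time: 27.97
position: [0.5463, 0.2868, 0.1054]
tool_rot: [1.961, 1.926, 0.477]
ft_force: [0.8, -0.5, 0.8]
grip_width: 0.168
grip_force: 30.0
```

Call:
{"name": "send_rows", "arguments": {"xyz": [[0,1,-4],[0,2,-12],[0,4,-24],[0,6,-38],[0,8,-53],[0,9,-69],[0,10,-85],[0,10,-98],[0,10,-107],[0,10,-110]], "dr": [[0,0,0],[0,0,0],[0,0,0],[0,0,0],[0,0,0],[0,0,0],[0,0,0],[0,0,0],[0,0,0],[0,0,0]]}}

```text
time: 28.8
position: [0.5021, 0.2886, 0.2075]
tool_rot: [1.96, 1.927, 0.476]
ft_force: [-0.1, 0.3, -2.3]
grip_width: 0.173
grip_force: 30.0
```

Run:
```python
from w import *
s,p,Rt=st(); print(p,s['grip_width']*87,s['joint_positions'].round(2))
g=mark(-.053)
chain(p,Rt,[('mid',(.52,.06,.28),down(0)),('mid2',(.54,-.20,.26),down(-.121)),('over',g+[0,0,.22],D),('place',g+[0,0,.086],D)])
```

```text
[0.50209966 0.28863577 0.20750849] 15.056056259462023 [ 0.43 -0.06 -1.15  2.    0.37  0.84 -0.95]
mid [-229.   53.  -52.] [ 0.49  0.01 -0.02]
mid2 [-260.   19.   20.] [0.   0.   0.12]
over [-130.   41.   26.] [0. 0. 0.]
place [  0.  -0. 134.] [0. 0. 0.]
```

Call:
{"name": "send_rows", "arguments": {"xyz": [[-8,3,-8],[-28,8,-16],[-54,15,-24],[-83,22,-31],[-113,30,-38],[-143,36,-44],[-173,43,-48],[-202,49,-51],[-222,52,-52],[-229,53,-52]], "dr": [[0.02,0,0],[0.06,0,0],[0.12,0,0],[0.18,0,0],[0.25,0,0],[0.32,0,-0.01],[0.39,0,-0.01],[0.44,0.01,-0.02],[0.48,0.01,-0.02],[0.49,0.01,-0.02]]}}

```text
time: 29.63
position: [0.5223, 0.0537, 0.2775]
tool_rot: [-2.224, -2.215, 0.005]
ft_force: [-0.3, -1.3, -1.9]
grip_width: 0.17
grip_force: 30.0
```

Call:
{"name": "send_rows", "arguments": {"xyz": [[-10,1,1],[-34,2,3],[-68,5,5],[-104,8,8],[-141,10,11],[-178,13,14],[-210,15,16],[-237,17,18],[-254,18,20],[-260,19,20]], "dr": [[0,0,0],[0,0,0.01],[0,0,0.03],[0,0,0.05],[0,0,0.07],[0,0,0.09],[0,0,0.11],[0,0,0.12],[0,0,0.12],[0,0,0.12]]}}

```text
time: 30.47
position: [0.5398, -0.2031, 0.2575]
tool_rot: [-2.349, -2.084, 0.003]
ft_force: [-0.5, -0.1, -2.0]
grip_width: 0.168
grip_force: 30.0
```

Run:
```python
from w import *
s,p,Rt=st(); print(p,s['grip_width']*87)
g=mark(-.0547)
chain(p,Rt,[('over',g+[0,0,.22],D)])
```

```text
[ 0.53984625 -0.20313944  0.25753676] 14.655158017985283
over [-128.   41.   24.] [-0.  0.  0.]
```

Call:
{"name": "send_rows", "arguments": {"xyz": [[-8,3,1],[-25,8,4],[-47,15,8],[-69,22,12],[-90,29,16],[-108,35,20],[-120,39,23],[-126,41,24],[-128,41,24],[-128,41,24]], "dr": [[0,0,0],[0,0,0],[0,0,0],[0,0,0],[0,0,0],[0,0,0],[0,0,0],[0,0,0],[0,0,0],[0,0,0]]}}

```text
time: 31.3
position: [0.5669, -0.3319, 0.2349]
tool_rot: [-2.346, -2.088, -0.0]
ft_force: [0.1, 0.3, -2.2]
grip_width: 0.168
grip_force: 30.0
```

Run:
```python
from w import *
p,Rt,F,s=ms(3); print(p,F)
g=mark(-.0547)
chain(p,Rt,[('low',g+[0,0,.092],D)])
print((Rt.inv()*D).as_rotvec().round(4))
```

```text
[ 0.56708478 -0.33113133  0.23538023] [ 0.00577878  0.13885181 -2.27990586]
low [ -5.  -1. 129.] [ 0.   -0.    0.01]
[ 0.0003 -0.      0.006 ]
```

Call:
{"name": "send_rows", "arguments": {"xyz": [[-3,0,4],[-5,-1,16],[-5,-1,34],[-5,-1,54],[-5,-1,74],[-5,-1,92],[-5,-1,108],[-5,-1,121],[-5,-1,129],[-5,-1,132]], "dr": [[0,0,0],[0,0,0.006],[0,0,0.006],[0,0,0.006],[0,0,0.006],[0,0,0.006],[0,0,0.006],[0,0,0.006],[0,0,0.006],[0,0,0.006]]}}

```text
time: 32.28
position: [0.5639, -0.3372, 0.1008]
tool_rot: [-2.352, -2.079, 0.002]
ft_force: [0.1, -0.3, -2.9]
grip_width: 0.169
grip_force: 30.0
```

Call:
{"name": "send_rows", "arguments": {"xyz": [[0,0,0.5],[0,0,1],[0,0,1.5],[0,0,2],[0,0,2.5],[0,0,3],[0,0,3],[0,0,3],[0,0,3],[0,0,3]], "dr": [[0,0,0],[0,0,0],[0,0,0],[0,0,0],[0,0,0],[0,0,0],[0,0,0],[0,0,0],[0,0,0],[0,0,0]]}}

```text
time: 33.12
position: [0.5649, -0.3376, 0.0999]
tool_rot: [-2.354, -2.08, 0.001]
ft_force: [-0.3, 0.7, -2.1]
grip_width: 0.167
grip_force: 30.0
```

Run:
```python
from w import *
p,Rt,F,s=ms(3); print(p,F)
chain(p,Rt,[('low',mark(-.0547)+[0,0,.08],D)])
```

```text
[ 0.56495266 -0.33762558  0.09989874] [ 0.08732324 -0.21644775 -2.61583073]
low [2. 0. 6.] [-0.  0. -0.]
```

Call:
{"name": "send_rows", "arguments": {"xyz": [[1,0,0.5],[2,0,1],[2,0,1.5],[2,0,2],[2,0,2.5],[2,0,3],[2,0,3],[2,0,3],[2,0,3],[2,0,3]], "dr": [[0,0,0],[0,0,0],[0,0,0],[0,0,0],[0,0,0],[0,0,0],[0,0,0],[0,0,0],[0,0,0],[0,0,0]]}}

```text
time: 34.1
position: [0.5652, -0.3357, 0.0969]
tool_rot: [-2.354, -2.081, 0.001]
ft_force: [-0.2, 0.5, -2.6]
grip_width: 0.171
grip_force: 30.0
```

Call:
{"name": "send_rows", "arguments": {"xyz": [[0,0,0.4],[0,0,0.8],[0,0,1.2],[0,0,1.5],[0,0,1.5],[0,0,1.5],[0,0,1.5],[0,0,1.5],[0,0,1.5],[0,0,1.5]], "dr": [[0,0,0],[0,0,0],[0,0,0],[0,0,0],[0,0,0],[0,0,0],[0,0,0],[0,0,0],[0,0,0],[0,0,0]]}}

```text
time: 34.93
position: [0.5652, -0.3356, 0.0954]
tool_rot: [-2.354, -2.08, 0.001]
ft_force: [-0.2, 0.5, -2.1]
grip_width: 0.168
grip_force: 30.0
```

Call:
{"name": "send_rows", "arguments": {"xyz": [[0,0,0.4],[0,0,0.8],[0,0,1.2],[0,0,1.5],[0,0,1.5],[0,0,1.5],[0,0,1.5],[0,0,1.5],[0,0,1.5],[0,0,1.5]], "dr": [[0,0,0],[0,0,0],[0,0,0],[0,0,0],[0,0,0],[0,0,0],[0,0,0],[0,0,0],[0,0,0],[0,0,0]]}}

```text
time: 35.77
position: [0.5654, -0.3356, 0.0953]
tool_rot: [2.354, 2.08, -0.001]
ft_force: [-2.8, 1.5, 6.6]
grip_width: 0.173
grip_force: 30.0
```

Contact. Release, lift and move away toward the left.

Call:
{"name": "send_rows", "arguments": {"xyz": [[0,0,-0.5],[0,0,-0.5],[0,0,-0.5],[0,0,-0.5],[0,0,-0.5],[0,0,-6],[0,0,-20],[0,0,-45],[0,0,-80],[0,0,-115]], "dr": [[0,0,0],[0,0,0],[0,0,0],[0,0,0],[0,0,0],[0,0,0],[0,0,0],[0,0,0],[0,0,0],[0,0,0]], "jaw": 50}}

```text
time: 36.6
position: [0.5649, -0.3353, 0.2107]
tool_rot: [-2.353, -2.08, 0.001]
ft_force: [-0.2, 0.3, -0.1]
grip_width: 0.571
grip_force: 0.0
```

Call:
{"name": "send_rows", "arguments": {"xyz": [[10,-5,-10],[40,-20,-25],[75,-38,-40],[110,-55,-45],[145,-70,-45],[180,-82,-45],[215,-92,-45],[245,-98,-45],[265,-100,-45],[270,-100,-45]], "dr": [[0,0,0],[0,0,0],[0,0,0],[0,0,0],[0,0,0],[0,0,0],[0,0,0],[0,0,0],[0,0,0],[0,0,0]]}}

```text
time: 37.43
position: [0.4992, -0.0502, 0.2554]
tool_rot: [2.346, 2.087, 0.001]
ft_force: [0.4, 0.2, -0.2]
grip_width: 0.572
grip_force: 0.0
```

Run:
```python
from green import *
s,p,_=st(); print(p)
a=get_image('top'); b=get_image('side')
for H,y in(((50,90),56),((105,135),-56)):
    g=mark(y/1e3); q,c,A_=fitmask(a,'top',H,[g[0],g[1],-.121]); print(inmark(q,y),c,A_)
a=a[:,:,::-1]; b=b[:,:,::-1]
mk=lambda y:box(*mark(y),-.121,.023,.084,.0005)
o=np.zeros((600,800,3),np.uint8)
o[:400,:800]=crop(a,'top',312,183,100,75,8,[mk(.056),mk(-.056)])[:400,:800]
x=crop(b,'side',270,145,95,50,4,[mk(.056),mk(-.056)]); o[400:600,:380]=x
x=crop(b,'side',270,145,95,50,4,[]); o[400:600,400:780]=x
cv2.imwrite('pics/z8.png',o)
```

```text
[ 0.49919356 -0.05021275  0.25541878]
(array([1.2, 1.6, 0. ]), np.float64(0.011)) 58.6435546875 211.0
(array([0.9, 3.1, 0. ]), np.float64(0.039)) 61.839599609375 220.0
```

View pics/z8.png

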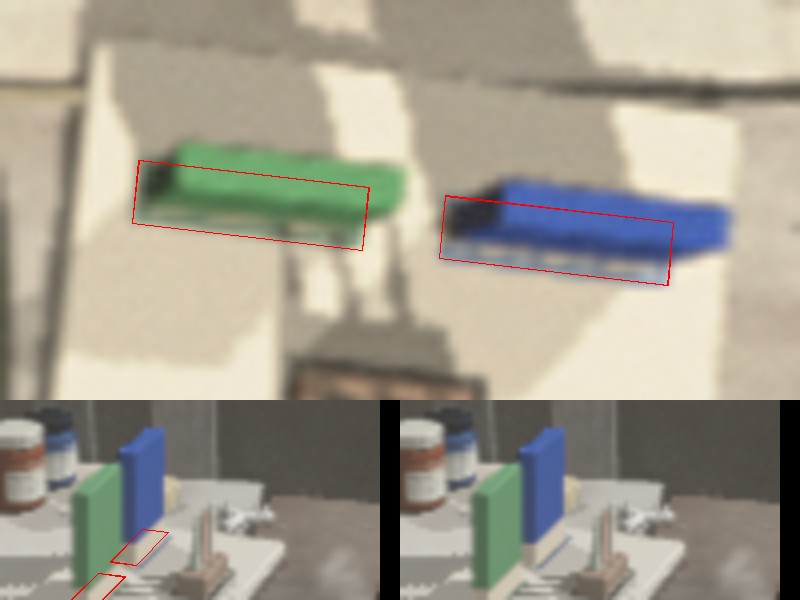

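Both tiles stand upright and alone, green at crop (290,185) and blue at (615,215), and the pack is still in place. Blue looks close to the +y end of its outline. I'll check this with sub-pixel edge profiles.

Run:
```python
from green import *
from scipy.ndimage import map_coordinates
a=get_image('top').astype(float)
T=R.from_euler('z',-.121)
def prof(y,ch,end,z,xs):
    # colour-difference profile along shelf y near the end, at height z (above shelf top)
    t=np.arange(-.02,.0201,.001); out=[]
    for x in xs:
        P=T.apply(np.c_[np.full_like(t,.025+x),y+end*.038+t,np.full_like(t,z)])+[.547,-.2782,.014]
        q=proj('top',P); c=np.array([map_coordinates(a[...,k],[q[:,1],q[:,0]],order=1) for k in range(3)])
        out.append(c[ch]-c[0] if z>.03 else c.sum(0)/3)
    v=np.mean(out,0); h=(v[:6].mean()+v[-6:].mean())/2
    k=np.where(np.diff(np.sign(v-h)))[0]; return [(round(1e3*(t[i]+.001*(h-v[i])/(v[i+1]-v[i])),1)) for i in k]
for n,y,ch in(('green',.056,1),('blue',-.056,2)):
    print(n,'-y top end offset mm',prof(y,ch,-1,.1,(-.004,0,.004)))
    # across x at top: far (+x) top edge
    t=np.arange(-.015,.0151,.001); out=[]
    for yy in np.linspace(-.03,.03,13):
        P=T.apply(np.c_[.025+.0075+t,np.full_like(t,y+yy),np.full_like(t,.1)])+[.547,-.2782,.014]; q=proj('top',P)
        c=np.array([map_coordinates(a[...,k],[q[:,1],q[:,0]],order=1) for k in range(3)]); v=c[ch]-c[0]; h=(v[:5].mean()+v[-5:].mean())/2
        i=np.where(np.diff(np.sign(v-h)))[0]; out.append([round(1e3*(t[j]+.001*(h-v[j])/(v[j+1]-v[j])),1) for j in i])
    print('far x edge offset along y',out)
    # outline ends at shelf top: where dark line is, left +y end
```

```text
green -y top end offset mm [np.float64(2.6)]
far x edge offset along y [[np.float64(0.0)], [np.float64(-0.3)], [np.float64(-0.3)], [np.float64(0.1)], [np.float64(0.4)], [np.float64(0.3)], [np.float64(0.2)], [np.float64(0.5)], [np.float64(0.6)], [np.float64(0.3)], [np.float64(0.2)], [np.float64(0.1)], [np.float64(0.5)]]
blue -y top end offset mm [np.float64(5.4)]
far x edge offset along y [[np.float64(-0.1)], [np.float64(-0.5)], [np.float64(-0.9)], [np.float64(-0.7)], [np.float64(-0.5)], [np.float64(-0.6)], [np.float64(-0.3)], [np.float64(0.3)], [np.float64(0.3)], [np.float64(0.2)], [np.float64(-0.0)], [np.float64(0.2)], [np.float64(0.4)]]
```

The x positions are right, but blue sits about 4 mm toward +y, at the limit of its outline. I'll regrasp it, lift slightly, shift it 4 mm and set it down.

Call:
{"name": "send_rows", "arguments": {"xyz": [[-10,5,0],[-38,15,0],[-73,30,0],[-110,44,0],[-147,58,3],[-184,72,10],[-218,84,20],[-247,94,32],[-265,99,42],[-270,100,45]], "dr": [[0,0,0],[0,0,0],[0,0,0],[0,0,0],[0,0,0],[0,0,0],[0,0,0],[0,0,0],[0,0,0],[0,0,0]]}}

```text
time: 38.42
position: [0.5618, -0.3437, 0.2049]
tool_rot: [-2.362, -2.067, 0.007]
ft_force: [-1.4, -0.7, -0.6]
grip_width: 0.575
grip_force: 0.0
```

Run:
```python
from w import *
p,Rt,F,s=ms(3); print(p,s['grip_width']*87)
chain(p,Rt,[('g',(.5654,-.3356,.0955),Rt)])
```

```text
[ 0.56332932 -0.33899528  0.20670597] 50.079079161879655
g [  4.   2. 111.] [0. 0. 0.]
```

Call:
{"name": "send_rows", "arguments": {"xyz": [[1,0,4],[2,1,16],[3,2,34],[4,2,52],[4,2,69],[4,2,84],[4,2,96],[4,2,105],[4,2,109],[4,2,111]], "dr": [[0,0,0],[0,0,0],[0,0,0],[0,0,0],[0,0,0],[0,0,0],[0,0,0],[0,0,0],[0,0,0],[0,0,0]]}}

```text
time: 39.4
position: [0.5676, -0.3314, 0.0974]
tool_rot: [-2.353, -2.081, 0.001]
ft_force: [0.3, 0.3, 0.3]
grip_width: 0.573
grip_force: 0.0
```

Run:
```python
from w import *
p,Rt,F,s=ms(3); print(p,F)
chain(p,Rt,[('g',(.5654,-.3356,.0955),D)]); print((Rt.inv()*D).as_rotvec().round(4))
```

```text
[ 0.56794945 -0.33185259  0.0981689 ] [-0.0051986  -0.12328903  0.4290806 ]
g [-4. -2.  3.] [ 0.  0. -0.]
[ 0.0007  0.0008 -0.0021]
```

Call:
{"name": "send_rows", "arguments": {"xyz": [[-2,-1,1],[-4,-2,1],[-4,-2,1],[-4,-2,1],[-4,-2,1],[-4,-2,1],[-4,-2,1],[-4,-2,1],[-4,-2,1],[-4,-2,1]], "dr": [[0,0,0],[0,0,0],[0,0,0],[0,0,0],[0,0,0],[0,0,0],[0,0,0],[0,0,0],[0,0,0],[0,0,0]]}}

```text
time: 40.38
position: [0.5652, -0.3356, 0.0969]
tool_rot: [-2.354, -2.08, 0.001]
ft_force: [-0.8, -0.4, -0.1]
grip_width: 0.573
grip_force: 0.0
```

Call:
{"name": "send_rows", "arguments": {"xyz": [[0,0,0],[0,0,0],[0,0,0],[0,0,0],[0,0,0],[0,0,0],[0,0,0],[0,0,0],[0,0,0],[0,0,0]], "dr": [[0,0,0],[0,0,0],[0,0,0],[0,0,0],[0,0,0],[0,0,0],[0,0,0],[0,0,0],[0,0,0],[0,0,0]], "jaw": 5, "grip_force": 30}}

```text
time: 41.22
position: [0.5652, -0.3356, 0.0969]
tool_rot: [-2.354, -2.08, 0.001]
ft_force: [-0.4, -0.4, 0.2]
grip_width: 0.171
grip_force: 30.0
```

Call:
{"name": "send_rows", "arguments": {"xyz": [[0,0,-1],[0,0,-2],[0,0,-3],[-1,0,-3],[-2,0,-3],[-3,0,-3],[-4,0,-3],[-4,0,-3],[-4,0,-3],[-4,0,-3]], "dr": [[0,0,0],[0,0,0],[0,0,0],[0,0,0],[0,0,0],[0,0,0],[0,0,0],[0,0,0],[0,0,0],[0,0,0]]}}

```text
time: 42.05
position: [0.5647, -0.3396, 0.0999]
tool_rot: [-2.354, -2.08, 0.001]
ft_force: [0.5, 0.3, -2.9]
grip_width: 0.168
grip_force: 30.0
```

Run:
```python
from w import *
p,Rt,F,s=ms(3); print(p,F)
chain(p,Rt,[('g',(.5654,-.3356,.0955)-.004*np.array([np.sin(.121),np.cos(.121),0]),Rt)]); print((Rt.inv()*D).as_rotvec().round(4))
```

```text
[ 0.56469588 -0.33952736  0.09986943] [-0.3886886   0.0620556  -2.54930831]
g [-0.  0.  4.] [0. 0. 0.]
[-0.0004  0.0002 -0.0021]
```

Call:
{"name": "send_rows", "arguments": {"xyz": [[0,0,0.5],[0,0,1],[0,0,1.5],[0,0,2],[0,0,2.5],[0,0,3],[0,0,3.3],[0,0,3.3],[0,0,3.3],[0,0,3.3]], "dr": [[0,0,0],[0,0,0],[0,0,0],[0,0,0],[0,0,0],[0,0,0],[0,0,0],[0,0,0],[0,0,0],[0,0,0]]}}

```text
time: 43.03
position: [0.5648, -0.3396, 0.0969]
tool_rot: [2.354, 2.08, -0.001]
ft_force: [-0.3, 0.1, 0.4]
grip_width: 0.17
grip_force: 30.0
```

Foot is on the shelf. Release, lift and clear.

Call:
{"name": "send_rows", "arguments": {"xyz": [[0,0,0],[0,0,0],[0,0,0],[0,0,0],[0,0,0],[0,0,-6],[0,0,-20],[0,0,-45],[0,0,-80],[0,0,-115]], "dr": [[0,0,0],[0,0,0],[0,0,0],[0,0,0],[0,0,0],[0,0,0],[0,0,0],[0,0,0],[0,0,0],[0,0,0]], "jaw": 50}}

```text
time: 43.87
position: [0.5644, -0.3393, 0.2136]
tool_rot: [-2.353, -2.08, 0.001]
ft_force: [0.7, -0.6, -0.0]
grip_width: 0.569
grip_force: 0.0
```

Call:
{"name": "send_rows", "arguments": {"xyz": [[10,-5,-10],[40,-20,-25],[75,-38,-40],[110,-55,-45],[145,-70,-45],[180,-82,-45],[215,-92,-45],[245,-98,-45],[265,-100,-45],[270,-100,-45]], "dr": [[0,0,0],[0,0,0],[0,0,0],[0,0,0],[0,0,0],[0,0,0],[0,0,0],[0,0,0],[0,0,0],[0,0,0]]}}

```text
time: 44.7
position: [0.4987, -0.0542, 0.2582]
tool_rot: [2.346, 2.087, 0.001]
ft_force: [0.3, -0.2, 0.0]
grip_width: 0.576
grip_force: 0.0
```

Run:
```python
from green import *
p,Rt,F,s=ms(2); print(p,F)
a=get_image('top')
for H,y in(((50,90),56),((105,135),-56)):
    g=mark(y/1e3); q,c,A_=fitmask(a,'top',H,[g[0],g[1],-.121]); print(inmark(q,y),c,A_)
```

```text
[ 0.49897382 -0.05694518  0.25777961] [0.24202858 0.12812234 0.55969667]
(array([1.1, 2. , 0. ]), np.float64(0.019)) 60.427001953125 209.0
(array([0.8, 0.1, 0. ]), np.float64(0.03)) 64.1766357421875 219.0
```

```bash
python3 -c "
from bench import *
print(close_job())"
```

```text
the job is handed in; nothing more can be done
None
```

The job is handed in at about 45 s of the 72 s: the sanding block lies flat on the bench, the cone pack stands in its black outline, and both tiles stand on their foot edges in their own outlines (green about 2 mm and blue within about 1 mm of centre by the top camera); I regrasped blue once to move it 4 mm.

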